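# Wind the little-house music box

## Task

Wind up the music box that carries the little wooden house: turn its key clockwise (seen from above) in two or three partial turns, letting go of the key completely between them, until it is fully wound against its stop, then let go. Leave the key of the other music box, the one with the little boat, alone.

Things in the scene. Friction and masses are not known exactly. Their poses are not given: they have to be found in the camera images.
- house_box: Plywood music box, 210 x 110 mm and 55 mm high, fixed to the bench. Origin at the centre of its underside; x along its length, z up. The little pitched-roof house (about 50 x 60 mm, top 110 mm above the bench) stands on its lid 62 mm from the middle towards +x; the winding key stands on the lid 60 mm from the middle towards -x. A second box, alike in size, wood and key, carries a little sailing boat instead of the house; which one stands left or right varies.
- house_key_grip (a point): Centre of the blade of the house box's steel winding key, 30 mm above the lid (85 mm above the bench), on the key's upright axis. It turns with the key: x along the blade, y across it, z up. The blade is upright and flat like a butterfly: 60 mm long, 26 mm high (its lower edge 17 mm above the lid), 9 mm thick, on a 10 mm round stem.
- house_key (a joint): Turn of the house box's key in rad: 0 slack (blade along the box's length), growing clockwise seen from above, 2.6 at the stop (fully wound). It starts between 0 and 0.4. A spring pulls back, but the key stays where it is let go; turning it takes 0.1 N m when slack, 0.17 N m at the end.
- boat_key_wing (a point): End of one wing of the like key on the boat box, 28 mm from that key's upright axis, 85 mm above the bench. That key must not be turned.
There are look-alikes about, which are no part of the job. What is shaped like the house_box but green is not meant.

How it is judged (in metres and radians):
On the way:
1. the house key has been turned part of the way (between 0.7 and 2.1 rad) and let go, nothing touching it (value of joint house_key between 0.7 and 2.1 rad and contact force between the fingers and house_box below 0.05 N), for 0.15 s.
At the end, for the whole second after the job is handed in: The house box's key stands at 2.3 rad or more (its stop is at 2.6), at rest, with nothing touching it or its box (value of joint house_key above 2.3 rad and velocity of joint house_key below 0.05 rad/s and contact force between anything else and house_box below 0.05 N).
It fails at once if the key of the boat box is turned (its wing end moves more than 10 mm) (distance of boat_key_wing from where it was at the start of the episode above 0.01 m).
It also fails if it takes over 45 s, if anything falls off the work surface, if the arm or the gripper's body presses on something with over 40 N, if the wrist force passes 120 N, or if a joint passes its speed limit or range.

## Robot

A 7-joint arm with a two-finger parallel gripper is mounted at the origin on the work surface. World frame = base frame: x ahead of the robot, y to its left, z up, the work surface at z = 0. Lengths are in mm, angles in rad, forces in N, time in s.
With the tool pointing down it reaches from about 400 to 850 mm from the base axis. Payload 4.5 kg.
Tool frame: the origin (TCP) lies midway between the tips of the shut fingers; the grasp point (between the pads) lies 19 mm behind it; z points along the fingers, y is the line along which they close (so a half turn about z gives the same grasp; the last joint's range is limited). The gripper opens to 88 mm and grips with 3 to 60 N. Pads are 18 mm wide; open, the fingers measure 123 mm over their backs; the gripper's body (75 mm by 187 mm) begins 45 mm behind the grasp point.
Start: joints at [1.357, 0.689, -0.195, 1.565, 0.157, 0.902, -0.215], TCP at [153.323, -605.925, 238.743] pointing down, gripper open.
Joint ranges: [-3.01, 3.01], [-0.46, 2.08], [-1.47, 1.51], [0.13, 2.56], [-1, 4.14], [0.04, 2.09], [-2.66, 2.66]. Speed limits (rad/s): [2.57, 2.57, 3.14, 3.14, 3.14, 3.14, 3.14].

## Interface

Orientations are given as a unit quaternion [w, x, y, z].
In Python, from workcell import observe, get_image, finish_job gives the robot as it stands. The module is installed in compiled form; this text tells all that it offers.
- The arm moves only by the tool servo_tool, never from a script. Its argument "plan" is a list of rows, each a list of 3 entries, a list of its own where there are three numbers: the closure, from -1 (fully open) to 1 (shut), then the shift along the tool's x, y, z in mm, then the turn about the tool's z in degrees. A call has 1 to 5 rows; each row shifts and turns the commanded pose from where the row before left it, along the tool's axes as they then stand; what a row does not reach is not made up. A row lasts 1/8 s, in which the tool goes at most 62.5 mm and 10.7 degrees, less where a joint would pass 70% of its speed; a pose out of reach is approached as far as the arm can. A call is refused whole if a number of a shift passes 62.5 or a number of a turn 10.7, either way. A call with a gripper value outside its range is refused whole. The fingers move at their own pace and stop on an object; "squeeze" is the grip in N (left out, the last holds). Time passes only in rows, so rows that do not move let the fingers close. It gives the time, the measured TCP pose, the force, the opening and the grip force at its end, in the units of the state.
- observe(): the state, without advancing time (a new reading comes with each control period).
- get_image(name): name is "scene" or "top" or "wrist"; returns a dict with "pixels" (384x512x3 uint8, red, green, blue), "fov_y" (degrees; the focal length in pixels is half the picture's height over the tangent of half this angle, whatever the lens; pixels are square), "cx", "cy" (the principal point, pixels), "rvec" (rotation vector, rad) and "tvec" (3), from world to camera coordinates, as OpenCV has them. Camera axes: x right, y down, z forward; pixel columns grow to the right and rows downward; lengths in mm; the calibration is good to about 2 mm. A picture is of the moment at which its call begins. There is no depth.
- finish_job(): hands the job in; it is judged then, once.
The state is a dict: "time": time; "joints": joint angles; "qvel": joint speeds; "joint_efforts": joint torques, N m; "tcp_pos": TCP position; "tcp_rot": TCP orientation; "contact_force": force on the tool from outside, world axes, zero at the start; "moment": the same for the moment, N m; "grip_width": finger opening in mm; "finger_force": force on a finger pad.
Only numpy, scipy, OpenCV 4.12 (cv2) and the standard library are available. Lean on these libraries where they do the work, as an engineer would, in place of code of your own. Each camera call takes 0.05 s, during which the arm holds its last target. There are 200 camera calls.

## Working session

There is one attempt and no reset: what is moved stays moved. The work goes in short steps, Python scripts to look and compute and a tool call to move; the robot and the scene stay as the last step left them, time stands still between calls to the robot, and variables do not carry over. Pictures are saved under pics/ and viewed, at most 10 in all, crops included, and the job is handed in when it is done.

Besides the shell and the picture viewer there is one more tool, called after "Emit:" by a JSON object that holds its "op" and its "data". servo_tool: Moves the arm, as the interface text tells. Its arguments: {"type":"object","properties":{"plan":{"type":"array","items":{"type":"array"}},"squeeze":{"type":"number"}},"required":["plan"]}

```bash
mkdir -p pics; cat > h.py <<'E'
import numpy as np, cv2
from workcell import observe, get_image
def shot(n,f):
    d=get_image(n); cv2.imwrite('pics/'+f,cv2.cvtColor(d['pixels'],cv2.COLOR_RGB2BGR)); np.save('pics/'+f+'.npy',d,allow_pickle=True); return d
def load(f): return np.load('pics/'+f+'.npy',allow_pickle=True).item()
def ray(d,u,v,z):
    f=d['pixels'].shape[0]/2/np.tan(np.radians(d['fov_y'])/2)
    R=cv2.Rodrigues(np.array(d['rvec'],float))[0]; t=np.array(d['tvec'],float).ravel()
    c=-R.T@t; r=R.T@np.array([(u-d['cx'])/f,(v-d['cy'])/f,1]); return c+r*(z-c[2])/r[2]
def proj(d,p):
    f=d['pixels'].shape[0]/2/np.tan(np.radians(d['fov_y'])/2)
    R=cv2.Rodrigues(np.array(d['rvec'],float))[0]; q=R@np.array(p,float)+np.array(d['tvec'],float).ravel()
    return d['cx']+f*q[0]/q[2],d['cy']+f*q[1]/q[2]
E
python3 - <<'E'
from h import *
a=shot('top','top0.png'); b=shot('scene','scene0.png')
cv2.imwrite('pics/both0.png',np.hstack([cv2.imread('pics/top0.png'),cv2.imread('pics/scene0.png')])[:, :])
for d in(a,b): print(d['fov_y'],ray(d,256,192,0),-cv2.Rodrigues(np.array(d['rvec']))[0].T@np.ravel(d['tvec']))
print(observe())
E
```

```text
46.07495065505998 [ 451.87885475 -233.40416836    0.        ] [ 232.97967277 -220.33469213 1577.71620966]
53.87482864592299 [ 378.98218147 -211.65858234    0.        ] [1010.5667644  -577.68786649 1166.90279375]
{'time': 0.1, 'joints': array([ 1.35682657,  0.68992572, -0.19454497,  1.56622941,  0.15729881,
        0.90251336, -0.21511766]), 'qvel': array([ 0.00162402, -0.00310378,  0.00173191, -0.00368527, -0.00122593,
       -0.00110971, -0.00111529]), 'joint_efforts': array([-3.93200971e-03, -5.28497493e+01, -1.27197661e+00, -1.53836524e+01,
       -5.26398083e-02,  1.98809816e-03,  4.14832277e-05]), 'tcp_pos': array([ 153.1068705 , -605.36693619,  237.97772106]), 'tcp_rot': array([-8.27099749e-04,  9.92331041e-01,  1.23605814e-01, -1.55982934e-04]), 'contact_force': array([0.44811597, 0.1169323 , 0.02445576]), 'moment': array([ 0.06730551, -0.02234101, -0.02908169]), 'finger_force': 0.0, 'grip_width': 88.149969521135}
```

View pics/top0.png

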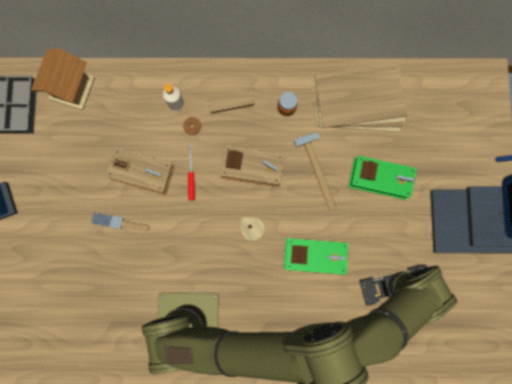

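View pics/scene0.png

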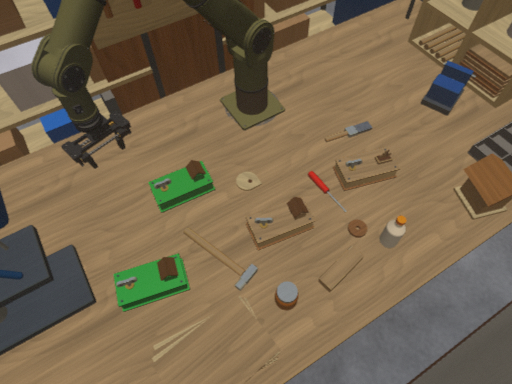

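The top view shows wooden boxes at (252,167) and (140,170), and green look-alikes at (383,177) and (317,256). The wooden box at (252,167) has a dark pitched roof at (234,160), so it looks like the house box. The one at (140,170) seems to carry the boat. I'll confirm this in one enlarged crop.

```bash
python3 - <<'E'
from h import *
a=cv2.imread('pics/top0.png')[140:200,100:290]; b=cv2.imread('pics/scene0.png')[140:250,235:405]
A=cv2.resize(a,(760,240),interpolation=cv2.INTER_CUBIC); B=cv2.resize(b,(544,352),interpolation=cv2.INTER_CUBIC)
c=np.zeros((592,760,3),np.uint8); c[:240]=A; c[240:,:544]=B; cv2.imwrite('pics/crop0.png',c)
d=load('top0.png'); 
for n,u,v,z in[('key',270,165,85),('roof',234,160,95),('boatkey',152,171,85)]: print(n,ray(d,u,v,z))
E
```

```text
key [ 531.89129191 -279.66998846   85.        ]
roof [ 546.66396888 -158.83307358   95.        ]
boatkey [510.5141115  117.01438697  85.        ]
```

View pics/crop0.png

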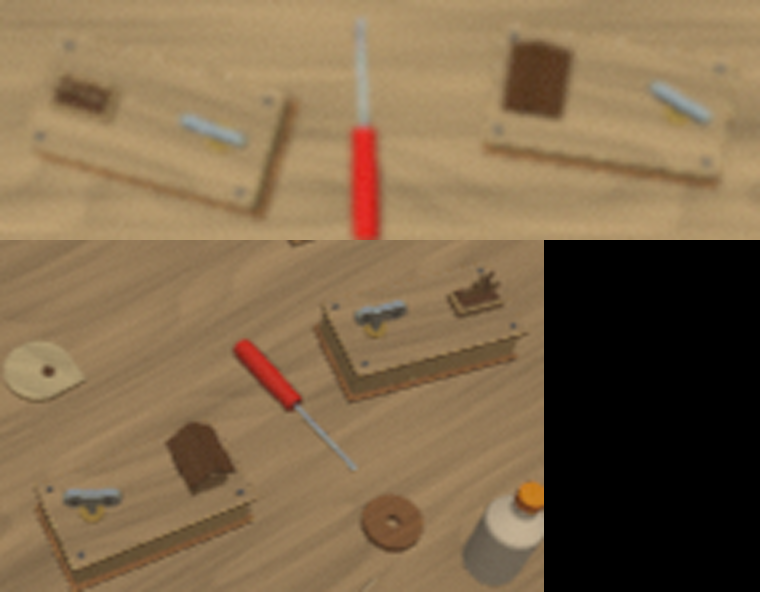

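The crop confirms it. At right in the top view, the plain wooden box has the brown pitched-roof house at crop (538,78) and its key at (681,102). The left wooden box carries the small boat. The target key is at about (270.3,165.5) in the top image. Next I'll measure it more precisely by colour mask.

```bash
cat >> h.py <<'E'
def plan(p,ang):  # shift in tool axes (mm) and turn (deg, + = clockwise) to put TCP at p, tool x along world angle ang
    from scipy.spatial.transform import Rotation as Ro
    s=observe(); w,x,y,z=s['tcp_rot']; R=Ro.from_quat([x,y,z,w]).as_matrix()
    a=np.degrees(np.arctan2(R[1,0],R[0,0])); print('t',s['time'],'tcp',s['tcp_pos'].round(1),'ang',a.round(1),'zaxis',R[:,2].round(3),'q',np.round(s['joints'],2))
    print('shift',(R.T@(np.array(p)-s['tcp_pos'])).round(1),'turn',((a-ang+90)%180-90).round(1))
E
python3 - <<'E'
from h import *
d=load('top0.png'); im=d['pixels'].astype(int)
m=((im[...,2]-im[...,0]>0)&(im[...,2]>120)).astype(np.uint8); m[:150]=0;m[185:]=0;m[:,:255]=0;m[:,285:]=0
v,u=np.nonzero(m); print(len(u),u.mean(),v.mean())
c=cv2.minAreaRect(np.c_[u,v].astype(np.float32)); print(c)
P=np.array([ray(d,x,y,95)[:2] for x,y in zip(u,v)]); ctr=P.mean(0); w,V=np.linalg.eigh(np.cov(P.T)); b=V[:,1]
print('key',ctr,'blade ang',np.degrees(np.arctan2(b[1],b[0]))%180,'len',np.ptp(P@b))
bolts=[ray(d,100+x/4,140+y/4,56)[:2] for x,y in[(513,38),(720,68),(497,130),(706,162)]]
B=np.array(bolts); ax=(B[0]+B[2]-B[1]-B[3])/2; ax/=np.hypot(*ax); print('box c',B.mean(0),'ax ang',np.degrees(np.arctan2(ax[1],ax[0])),'key pred',B.mean(0)-60*ax,'house pred',B.mean(0)+62*ax)
plan([ctr[0],ctr[1],200],np.degrees(np.arctan2(b[1],b[0])))
E
```

```text
26 269.61538461538464 165.23076923076923
((269.63232421875, 165.27940368652344), (13.033892631530762, 1.8864843845367432), 30.963754653930664)
key [ 529.10569653 -277.97912002] blade ang 58.306340041146946 len 43.6697412621859
box c [ 538.16270514 -219.84981234] ax ang 81.49980218771373 key pred [ 529.2939356  -279.19073352] house pred [ 547.32710033 -158.53086045]
t 0.1 tcp [ 153.1 -605.4  238. ] ang 14.2 zaxis [-0.001  0.002 -1.   ] q [ 1.36  0.69 -0.19  1.57  0.16  0.9  -0.22]
shift [ 444.8 -225.1   38.3] turn -44.1
```

Emit:
{"op": "servo_tool", "data": {"plan": [[-1,[44,-22,0],0],[-1,[44,-22,0],0],[-1,[44,-22,0],0],[-1,[44,-22,0],0],[-1,[44,-22,0],0]]}}

```text
time: 0.72
tcp_pos: [340.6, -444.0, 238.5]
tcp_rot: [-0.0, 0.992, 0.124, -0.0]
contact_force: [-0.3, -0.5, -0.1]
grip_width: 88.2
finger_force: 0.0
```

Emit:
{"op": "servo_tool", "data": {"plan": [[-1,[44,-22,0],0],[-1,[44,-22,0],0],[-1,[44,-22,0],0],[-1,[44,-22,0],0],[-1,[44,-22,0],0]]}}

```text
time: 1.35
tcp_pos: [526.7, -283.5, 238.4]
tcp_rot: [-0.0, 0.992, 0.124, -0.0]
contact_force: [0.7, -0.2, 1.3]
grip_width: 88.0
finger_force: 0.0
```

Emit:
{"op": "servo_tool", "data": {"plan": [[-1,[0,0,0],-10],[-1,[0,0,0],-10],[-1,[0,0,0],-10],[-1,[0,0,0],-10],[-1,[0,0,0],0]]}}

```text
time: 1.98
tcp_pos: [525.5, -284.7, 238.3]
tcp_rot: [-0.001, 0.891, 0.455, -0.0]
contact_force: [-0.8, -0.4, 0.2]
grip_width: 88.1
finger_force: 0.0
```

```bash
python3 - <<'E'
from h import *
d=shot('wrist','w1.png'); plan([529,-279,200],60)
print(proj(d,[529,-279,98]))
E
```

```text
t 2.025 tcp [ 525.6 -284.7  238.4] ang 54.0 zaxis [-0.001  0.001 -1.   ] q [ 0.62  0.67 -0.35  1.65  0.28  0.88 -0.47]
shift [ 6.6 -0.6 38.4] turn -6.0
(np.float64(251.67143449435258), np.float64(172.97840196970557))
```

View pics/w1.png

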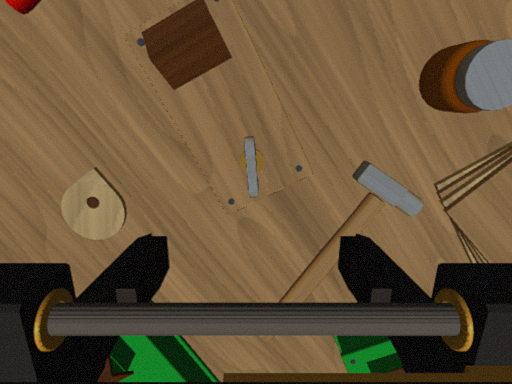

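The wrist view shows the house roof at (187,43) and the key blade from (249,137) to (254,196), centre about (251,167). Now I'll measure it from here.

```bash
python3 - <<'E'
from h import *
d=load('w1.png'); im=d['pixels'].astype(int)
m=((im[...,2]-im[...,0]>-5)&(im[...,2]>110)).astype(np.uint8); k=np.zeros_like(m); k[125:210,235:270]=m[125:210,235:270]
v,u=np.nonzero(k); print(len(u),u.min(),u.max(),v.min(),v.max())
P=np.array([ray(d,x,y,98)[:2] for x,y in zip(u,v)]); ctr=P.mean(0); w,V=np.linalg.eigh(np.cov(P.T)); b=V[:,1]; a=np.degrees(np.arctan2(b[1],b[0]))
print('key',ctr,'ang',a%180,'len',np.ptp(P@b),'wid',np.ptp(P@V[:,0]))
B=np.array([ray(d,*q,56)[:2] for q in[(231,201),(299,168),(141,42)]]); print(B, np.degrees(np.arctan2(*(B[2]-B[0])[::-1])))
plan([ctr[0],ctr[1],76],a)
E
```

```text
424 245 257 142 193
key [ 531.23837049 -274.76207486] ang 59.120133881053576 len 49.15677952561791 wid 8.104625404166882
[[ 485.5415368  -299.82687284]
 [ 566.58459676 -312.64239602]
 [ 512.8428814  -122.84670849]] 81.23055421923188
t 2.025 tcp [ 525.6 -284.7  238.4] ang 54.0 zaxis [-0.001  0.001 -1.   ] q [ 0.62  0.67 -0.35  1.65  0.28  0.88 -0.47]
shift [ 11.4  -1.2 162.4] turn -5.1
```

Emit:
{"op": "servo_tool", "data": {"plan": [[-1,[10,-1,20],-5],[-1,[0,0,45],0],[-1,[0,0,45],0],[-1,[0,0,20],0],[-1,[0,0,0],0]]}}

```text
time: 2.65
tcp_pos: [529.8, -275.6, 107.2]
tcp_rot: [-0.001, 0.87, 0.493, -0.001]
contact_force: [0.4, 0.1, 0.4]
grip_width: 88.0
finger_force: 0.0
```

```bash
python3 - <<'E'
from h import *
d=shot('wrist','w2.png'); plan([531,-276,76],59)
im=d['pixels'].astype(int); print(proj(d,[531,-276,98]))
E
```

```text
t 2.7 tcp [ 530.9 -275.9  108.5] ang 59.1 zaxis [-0.001  0.    -1.   ] q [ 0.57  0.84 -0.29  1.75  0.39  0.61 -0.49]
shift [-0.   0.2 32.5] turn 0.1
(np.float64(253.99522911680026), np.float64(243.74423865624254))
```

View pics/w2.png

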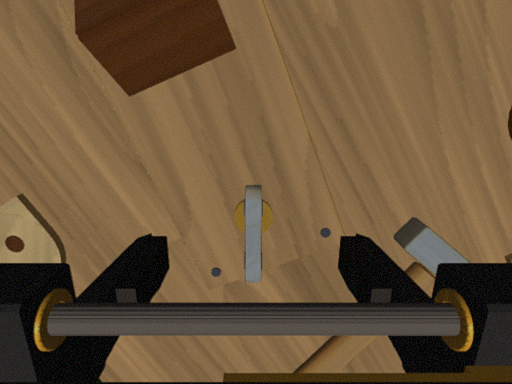

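The blade's top edge runs from (253,199) to (253,282), centred between the fingers and parallel to the pads. It is within about 2 mm of the prediction, so I'll descend and grip.

Emit:
{"op": "servo_tool", "data": {"plan": [[-1,[1,0,20],0],[-1,[0,0,13],0],[-1,[0,0,0],0],[1,[0,0,0],0],[1,[0,0,0],0]], "squeeze": 35}}

```text
time: 3.32
tcp_pos: [531.9, -275.4, 76.5]
tcp_rot: [0.001, 0.87, 0.494, 0.0]
contact_force: [0.1, -0.6, -0.4]
grip_width: 70.3
finger_force: 0.0
```

Emit:
{"op": "servo_tool", "data": {"plan": [[1,[0,0,0],0],[1,[0,0,0],0],[1,[0,0,0],0],[1,[0,0,0],0]]}}

```text
time: 3.82
tcp_pos: [531.4, -275.2, 75.7]
tcp_rot: [0.0, 0.87, 0.494, -0.0]
contact_force: [-0.3, 0.2, -1.0]
grip_width: 30.0
finger_force: 0.0
```

Emit:
{"op": "servo_tool", "data": {"plan": [[1,[0,0,0],0],[1,[0,0,0],0],[1,[0,0,0],0],[1,[0,0,0],0]]}}

```text
time: 4.32
tcp_pos: [530.3, -274.5, 75.6]
tcp_rot: [-0.001, 0.869, 0.494, -0.001]
contact_force: [-4.5, 3.0, 3.0]
grip_width: 8.9
finger_force: 35.0
```

Emit:
{"op": "servo_tool", "data": {"plan": [[1,[0,0,0],8],[1,[0,0,0],8],[1,[0,0,0],8],[1,[0,0,0],8]]}}

```text
time: 4.82
tcp_pos: [530.9, -275.2, 75.6]
tcp_rot: [-0.0, 0.972, 0.233, -0.001]
contact_force: [-3.1, 0.9, 1.2]
grip_width: 8.6
finger_force: 35.0
```

Emit:
{"op": "servo_tool", "data": {"plan": [[1,[0,0,0],8],[1,[0,0,0],8],[1,[0,0,0],8],[1,[0,0,0],8],[1,[0,0,0],0]]}}

```text
time: 5.45
tcp_pos: [531.1, -276.0, 75.6]
tcp_rot: [0.001, 0.999, -0.041, -0.0]
contact_force: [-2.2, -1.8, -0.4]
grip_width: 8.9
finger_force: 35.0
```

```bash
python3 - <<'E'
from h import *
plan([531,-276,76],59); s=observe(); print(s['contact_force'],s['moment'],s['grip_width'])
E
```

```text
t 5.45 tcp [ 531.1 -276.    75.6] ang -4.7 zaxis [-0.001 -0.002 -1.   ] q [ 0.4   0.88  0.01  1.77 -0.01  0.49 -1.25]
shift [-0.1 -0.  -0.4] turn -63.7
[-2.23061863 -1.76390881 -0.36315332] [-0.24975175  0.51316258 -0.10158155] 8.939320020076671
```

The tool is at −4.7°, so the key should be at about 1.5 rad. I'll let go completely and check.

Emit:
{"op": "servo_tool", "data": {"plan": [[-1,[0,0,0],0],[-1,[0,0,0],0],[-1,[0,0,0],0],[-1,[0,0,0],0],[-1,[0,0,0],0]]}}

```text
time: 6.08
tcp_pos: [531.6, -275.2, 75.7]
tcp_rot: [0.0, 0.999, -0.042, 0.0]
contact_force: [0.3, 0.2, -0.3]
grip_width: 56.5
finger_force: 0.0
```

Emit:
{"op": "servo_tool", "data": {"plan": [[-1,[0,0,0],0],[-1,[0,0,0],0],[-1,[0,0,-15],0],[-1,[0,0,-15],0],[-1,[0,0,0],0]]}}

```text
time: 6.7
tcp_pos: [532.7, -275.8, 107.7]
tcp_rot: [0.001, 0.999, -0.042, 0.002]
contact_force: [0.5, 0.0, -0.5]
grip_width: 88.3
finger_force: 0.0
```

```bash
python3 - <<'E'
from h import *
d=shot('wrist','w3.png'); plan([531,-276,76],-5); print(observe()['contact_force'])
E
```

```text
t 6.75 tcp [ 532.1 -275.5  106.9] ang -4.8 zaxis [ 0.002 -0.001 -1.   ] q [ 0.4   0.83  0.01  1.76 -0.01  0.55 -1.25]
shift [-1.1  0.6 30.9] turn 0.2
[ 0.0190114   0.01174102 -0.91126591]
```

View pics/w3.png

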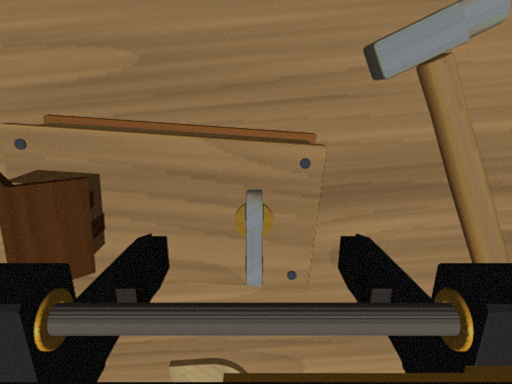

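The key stayed where I let it go, at (255,190) to (255,287), square across the box, which is about 1.5 rad. It is still centred between the fingers, so I'll regrip and continue.

Emit:
{"op": "servo_tool", "data": {"plan": [[-1,[0,0,20],0],[-1,[0,0,11],0],[1,[0,0,0],0],[1,[0,0,0],0],[1,[0,0,0],0]], "squeeze": 35}}

```text
time: 7.38
tcp_pos: [531.8, -275.4, 75.2]
tcp_rot: [0.0, 0.999, -0.042, 0.0]
contact_force: [-0.1, -0.5, 0.4]
grip_width: 60.3
finger_force: 0.0
```

Emit:
{"op": "servo_tool", "data": {"plan": [[1,[0,0,0],0],[1,[0,0,0],0],[1,[0,0,0],0],[1,[0,0,0],0],[1,[0,0,0],0]]}}

```text
time: 8.0
tcp_pos: [531.5, -275.4, 74.8]
tcp_rot: [0.0, 0.999, -0.042, 0.0]
contact_force: [0.0, -5.3, -1.2]
grip_width: 10.4
finger_force: 3.5
```

Emit:
{"op": "servo_tool", "data": {"plan": [[1,[0,0,0],0],[1,[0,0,0],0],[1,[0,0,0],0]]}}

```text
time: 8.38
tcp_pos: [531.4, -276.0, 74.7]
tcp_rot: [0.001, 0.999, -0.042, 0.0]
contact_force: [-0.8, -4.0, -1.6]
grip_width: 8.6
finger_force: 35.0
```

Emit:
{"op": "servo_tool", "data": {"plan": [[1,[0,0,0],8],[1,[0,0,0],8],[1,[0,0,0],8],[1,[0,0,0],8]]}}

```text
time: 8.88
tcp_pos: [531.0, -277.0, 74.8]
tcp_rot: [0.001, 0.948, -0.318, 0.0]
contact_force: [-1.1, -5.6, -2.3]
grip_width: 8.8
finger_force: 35.0
```

```bash
python3 - <<'E'
from h import *
plan([531,-276,76],-68); s=observe(); print(s['moment'],s['contact_force'])
E
```

```text
t 8.875 tcp [ 531.  -277.    74.8] ang -37.1 zaxis [-0.    -0.003 -1.   ] q [ 0.32  0.89  0.14  1.78 -0.23  0.49 -1.6 ]
shift [-0.6 -0.8 -1.3] turn 30.9
[-1.04030577  0.22546813  0.15165827] [-1.06998472 -5.57490893 -2.25539763]
```

Emit:
{"op": "servo_tool", "data": {"plan": [[1,[0,0,0],8],[1,[0,0,0],8],[1,[0,0,0],8],[1,[0,0,0],4],[1,[0,0,0],0]]}}

```text
time: 9.5
tcp_pos: [530.2, -277.7, 74.8]
tcp_rot: [0.002, 0.844, -0.537, 0.001]
contact_force: [-2.4, -6.8, -1.6]
grip_width: 9.0
finger_force: 35.0
```

```bash
python3 - <<'E'
from h import *
plan([531,-276,76],-68); s=observe(); print(s['moment'],s['contact_force'])
E
```

```text
t 9.5 tcp [ 530.2 -277.7   74.8] ang -64.9 zaxis [-0.001 -0.004 -1.   ] q [ 0.26  0.9   0.26  1.78 -0.42  0.51 -1.91]
shift [-1.2 -1.4 -1.3] turn 3.1
[-1.10422999  0.39332756  0.05590638] [-2.41843426 -6.84062579 -1.5798383 ]
```

Emit:
{"op": "servo_tool", "data": {"plan": [[1,[0,0,0],2],[1,[0,0,0],2],[1,[0,0,0],0]]}}

```text
time: 9.88
tcp_pos: [530.1, -277.7, 74.7]
tcp_rot: [0.002, 0.825, -0.565, 0.001]
contact_force: [-3.1, -6.1, -1.0]
grip_width: 8.5
finger_force: 35.0
```

```bash
python3 - <<'E'
from h import *
plan([531,-276,76],-68); s=observe(); print(s['moment'],s['contact_force'])
E
```

```text
t 9.875 tcp [ 530.1 -277.7   74.7] ang -68.8 zaxis [-0.001 -0.004 -1.   ] q [ 0.25  0.91  0.28  1.78 -0.44  0.52 -1.96]
shift [-1.3 -1.4 -1.3] turn -0.8
[-1.18801791  0.49394569  0.34293726] [-3.09485257 -6.12699837 -1.03698596]
```

Emit:
{"op": "servo_tool", "data": {"plan": [[1,[0,0,0],2],[1,[0,0,0],0]]}}

```text
time: 10.12
tcp_pos: [530.1, -277.7, 74.7]
tcp_rot: [0.002, 0.815, -0.579, 0.001]
contact_force: [-2.4, -6.3, -1.3]
grip_width: 8.7
finger_force: 35.0
```

```bash
python3 - <<'E'
from h import *
plan([531,-276,76],-68); s=observe(); print(s['moment'],s['contact_force'])
E
```

```text
t 10.125 tcp [ 530.1 -277.7   74.7] ang -70.8 zaxis [-0.001 -0.004 -1.   ] q [ 0.24  0.91  0.29  1.78 -0.46  0.52 -1.98]
shift [-1.3 -1.4 -1.3] turn -2.8
[-1.23686791  0.55533725  0.53216721] [-2.36431542 -6.33777277 -1.28239523]
```

The moment about z is climbing (0.06, 0.34, then 0.53 N m) at about 2.6 rad, so the key is at its stop. I'll let go, rise and look.

Emit:
{"op": "servo_tool", "data": {"plan": [[1,[0,0,0],-1.5],[-1,[0,0,0],0],[-1,[0,0,0],0],[-1,[0,0,0],0],[-1,[0,0,0],0]]}}

```text
time: 10.75
tcp_pos: [531.7, -274.6, 74.7]
tcp_rot: [-0.0, 0.823, -0.568, -0.0]
contact_force: [0.4, 0.4, -0.5]
grip_width: 46.7
finger_force: 0.0
```

Emit:
{"op": "servo_tool", "data": {"plan": [[-1,[0,0,0],0],[-1,[0,0,0],0],[-1,[0,0,0],0],[-1,[0,0,-15],0],[-1,[0,0,-30],0]]}}

```text
time: 11.38
tcp_pos: [530.9, -274.9, 120.1]
tcp_rot: [0.0, 0.823, -0.569, -0.001]
contact_force: [0.4, -0.6, -0.1]
grip_width: 88.1
finger_force: 0.0
```

Emit:
{"op": "servo_tool", "data": {"plan": [[-1,[0,0,-40],0],[-1,[0,0,-40],0],[-1,[0,0,0],0],[-1,[0,0,0],0]]}}

```text
time: 11.88
tcp_pos: [531.2, -274.8, 199.9]
tcp_rot: [-0.0, 0.823, -0.569, -0.0]
contact_force: [-0.5, -0.2, -1.6]
grip_width: 88.4
finger_force: 0.0
```

```bash
python3 - <<'E'
from h import *
d=shot('wrist','w4.png'); plan([531,-276,76],-68)
E
```

```text
t 11.925 tcp [ 530.9 -274.6  199.2] ang -69.3 zaxis [-0.001  0.001 -1.   ] q [ 0.18  0.73  0.39  1.71 -0.37  0.77 -2.03]
shift [  1.5   0.3 123.2] turn -1.3
```

View pics/w4.png

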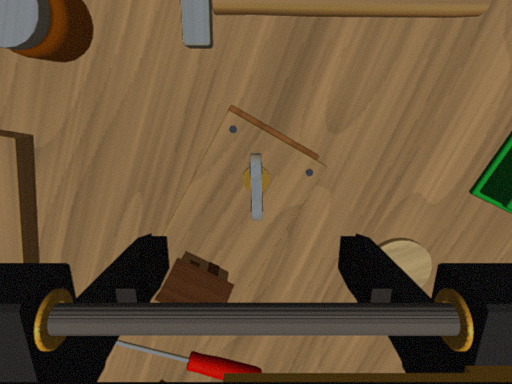

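The blade at (256,154) to (257,219) lies in line with the tool at about −68°, which puts the key at about 2.6 rad. The fingers are well clear, so I'm handing in.

```bash
python3 -c "
from workcell import finish_job; print(finish_job())"
```

```text
the job is handed in; nothing more can be done
None
```

I wound the house box's key to its stop (about 2.6 rad) in two turns, letting go completely at about 1.5 rad in between; the boat key was never touched, and the job was handed in at about 12 s, with no verdict shown.

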